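# Knock a stuck hub out of its welding nest

### The arm

A 7-joint arm with a two-finger parallel gripper is mounted at the origin on the work surface. World frame = base frame: x ahead of the robot, y to its left, z up, the work surface at z = 0. Lengths are in m, angles in rad, forces in N, time in s.
With the tool pointing down it reaches from about 0.425 to 0.875 m from the base axis. Payload 4.7 kg.
Tool frame: the origin (TCP) lies between the finger pads; the fingertips stand 8 mm ahead of it and the grasp point (between the pads) lies 11 mm behind it; z points along the fingers, y is the direction in which the jaws open and shut (so a half turn about z gives the same grasp; the last joint's range is limited). The gripper opens to 87 mm and grips with 3 to 60 N. Pads are 19 mm wide; open, the fingers measure 117 mm over their backs; the gripper's body (75 mm by 190 mm) begins 51 mm behind the grasp point.
Start: joints at [-1.259, 0.321, -0.07, 1.45, 0.023, 1.371, -0.057], TCP at [0.191, 0.621, 0.231] pointing down, gripper open.
Joint ranges: [-2.86, 2.86], [-0.3, 2.09], [-1.38, 1.24], [0.06, 2.45], [-1.56, 4.7], [0.09, 2.05], [-2.69, 2.69]. Speed limits (rad/s): [2.57, 2.57, 3.14, 3.14, 3.14, 3.14, 3.14].

### API

Orientations are given as a rotation vector (axis times angle).
In Python, from bench import ctrl, optics, ticket gives the robot as it stands.
- The arm moves only by the tool play_rows, never from a script. Its argument "motion" is a list of rows, each a list of 5 numbers: the closure, from 0 (fully open) to 1 (shut), then the shift along the tool's x, y, z in cm, then the turn about the tool's z in rad. In form: [[jaw, tx, ty, tz, spin], ...]. A call has 1 to 20 rows; each row shifts and turns the commanded pose from where the row before left it, along the tool's axes as they then stand; what a row does not reach is not made up. A row lasts 1/8 s, in which the tool goes at most 62.5 mm and 10.7 degrees, less where a joint would pass 70% of its speed; a pose out of reach is approached as far as the arm can. A call is refused whole if a number of a shift passes 6.25 or a number of a turn 0.188, either way. A call with a gripper value outside its range is refused whole. The fingers move at their own pace and stop on an object; "force" is the grip in N (left out, the last holds). Time passes only in rows, so rows that do not move let the fingers close. It gives the time, the measured TCP pose, the force and the opening at its end, in the units of the state.
- ctrl.get_state(): the state, without advancing time (a new reading comes with each control period).
- optics.get_image(name): name is "side" or "top"; returns the picture (420x560x3 uint8, red, green, blue); there is no depth.
- optics.calibration(name): a dict with "K" (3x3 intrinsics, pixels), "distortion" ([k1, k2, p1, p2, k3] as OpenCV has them; the pictures are not rectified), "pose" (4x4, takes a point from camera to world coordinates). Camera axes: x right, y down, z forward; pixel columns grow to the right and rows downward; lengths in m; the calibration is good to about 2 mm. A picture is of the moment at which its call begins. calibration takes no time and is no camera call.
- ticket.close_job(): hands the job in, once; it reports no verdict.
The state is a dict: "time": time; "joint_positions": joint angles; "qd": joint speeds; "joint_torque": joint torques, N m; "position": TCP position; "tool_rot": TCP orientation; "ft_force": force on the tool from outside, world axes, zero at the start; "torque": the same for the moment, N m; "grip_width": opening from 0.0 (shut) to 1.0 (fully open).
Only numpy, scipy, OpenCV 4.12 (cv2) and the standard library are available. Lean on these libraries where they do the work, as an engineer would, in place of code of your own. Each camera call takes 0.05 s, during which the arm holds its last target.

### The job

The aluminium hub is stuck flush in the round pocket of the welding fixture: take the knockout yoke by its top bar, feel round for the hidden off-centre guide slot from below with its pin, and push the hub gently up until it stands about 13 mm proud but still upright in its pocket. Never force the raised yoke against the fixture or the hub with more than 25 N. Then lower the yoke softly back onto the fixture's base, still round the nest arm, let go of it, and leave the spare hub and the bolt pot where they stand.

Things in the scene. Friction and masses are not known exactly. Their poses are not given: they have to be found in the camera images.
- nest: Dark steel welding fixture, fixed. Origin on the table under the pocket's axis; x runs from its column to the free nose of its nest arm. Base plate x -115..75, y -80..80, top z 12. Column x -100..-45, y -32..32, top z 127. Nest arm x -45..45, y -32..32, z 86..127, over a guide plate 46 x 46, z 78..86, held under it.
- pocket (a point): Centre of the mouth of the round pocket in the nest's top, z 127 of the fixture: pocket 48 wide, 36 deep, its floor a ring with a 32 hole. Two spring catches in its side walls (y) grip the hub: pushing it up takes about 5 to 15 N, more the further the push is off centre, and it stays where it is pushed.
- guide_mid (a point): Point on the pocket's axis at the guide plate's underside, z 78. A radial slot 11.6 wide goes through the plate, 8 thick; in it the pin's axis can stand 3 to 7 (best 5) from this point. The plate is turned and stuck: the slot points anywhere within 2.8 rad either side of the nose (fixture +x). It is hidden and not reported: feel for it with the pin along that arc.
- hub: Aluminium hub stuck in the pocket: plain cylinder 46 in diameter, 36 high, flat closed underside, 150 g. Origin at the centre of its underside; z up. At the start its underside is at z 91 of the fixture and its top flush with the nest's top.
- yoke: Steel knockout yoke, loose, 340 to 480 g: closed upright frame round the nest arm, standing on the base. Origin: centre of its underside; frame in its y-z plane, x nearly along the fixture's x. Foot bar 30 (x) x 106 (y) x 14 high; side bars 16 x 8, gap between 90; top bar 16 x 106, z 163..187. A pin stands on the middle of the foot bar.
- yoke_grip (a point): Centre of the yoke's top bar, where it is taken: 175 above the yoke's underside; the bar is 16 thick across the yoke's x, 24 high.
- pin_tip (a point): Centre of the flat tip of the yoke's upright pin: 10 in diameter, 44 long, tip 58 above the yoke's underside on its axis. With the yoke standing on the base, the tip is 8 below the guide plate and 21 below the hub.
- spare_hub: A second, identical hub (46 in diameter, 36 high) standing on the table beside the fixture on its +y side; not to be disturbed. Origin at the centre of its underside.
- bolt_pot: Open steel pot 80 in diameter, 70 high, on the table beside the fixture on its -y side; not to be disturbed. Origin at the centre of its underside.
Things that resemble listed ones, but are neither listed nor needed, are in the scene too. Leave any orange or yellow look-alike of the nest alone.

How it is judged:
On the way, in this order (a step that is already met when the one before it is completed fails the run):
1. the pin has entered the guide slot: its tip is over 4 mm above the guide plate's underside, under the pocket (z of pin_tip in the frame of nest above 0.082 m and horizontal distance between pin_tip and nest below 0.012 m), for 0.05 s.
2. the pin, pressing on the hub, has raised it by 10 mm (z of hub in the frame of nest above 0.101 m and contact force between yoke and hub above 0.5 N), for 0.05 s.
At the end, for the whole second after the job is handed in: The hub stands 9.5 to 28 mm proud of the nest, upright within 0.15 rad and within 6 mm of the pocket's axis, at rest; the yoke stands released and at rest on the fixture's base (underside within 3 mm of it, upright within 0.06 rad, within 30 mm of the pocket's axis) (z of hub in the frame of nest between 0.1005 and 0.119 m and horizontal distance between hub and nest below 0.006 m and angle between hub's own z axis and vertical below 0.15 rad and linear speed of each of hub, yoke below 0.01 m/s and z of yoke in the frame of nest between 0.009 and 0.015 m and horizontal distance between yoke and nest below 0.03 m and angle between yoke's own z axis and vertical below 0.06 rad and not (contact force between the fingers and yoke above 0.05 N)); the robot touches nothing.
It fails at once if the raised yoke is forced against the fixture with more than 30 N (contact force between yoke and nest above 30 N and z of yoke in the frame of nest above 0.0145 m).
It fails at once if the yoke is slammed or pressed down on the base with more than 80 N (contact force between yoke and nest above 80 N).
It fails at once if the pin is forced against the hub with more than 30 N (contact force between yoke and hub above 30 N).
It fails at once if the hub is thrown out of its pocket (z of hub in the frame of nest above 0.124 m).
It fails at once if the spare hub or the bolt pot is moved by over 15 mm (distance of any of spare_hub, bolt_pot from where it was at the start of the episode above 0.015 m).
It also fails if it takes over 67 s, if anything falls off the work surface, if the arm or the gripper's body presses on something with over 40 N, if the wrist force passes 120 N, or if a joint passes its speed limit or range.

## Working session

There is one attempt and no reset: what is moved stays moved. The work goes in short steps, Python scripts to look and compute and a tool call to move; the robot and the scene stay as the last step left them, time stands still between calls to the robot, and variables do not carry over. Pictures are saved under pics/ and viewed, and the job is handed in when it is done.

Besides the shell and the picture viewer there is one more tool, called as name(argument=value, ...), one argument or row to a line, values as JSON. play_rows: Moves the arm, as the interface text tells. Its arguments: {"type":"object","properties":{"motion":{"type":"array"},"force":{"type":"number"}},"required":["motion"]}

```bash
ls; mkdir -p pics; python3 - <<'E'
from bench import ctrl, optics, ticket
import cv2
print(ctrl.get_state())
for n in ("side","top"):
    im=optics.get_image(n); cv2.imwrite(f"pics/{n}0.png",im[:,:,::-1])
    c=optics.calibration(n); print(c)
E
```

```text
pics
{'time': 0.0, 'joint_positions': array([-1.25887749,  0.32181458, -0.07007236,  1.45168427,  0.02258624,
        1.3708046 , -0.05688138]), 'qd': array([-0.00111554,  0.00123988,  0.00129087,  0.00081843, -0.00133601,
       -0.00110704, -0.00107676]), 'joint_torque': array([-6.85493262e-06, -4.91280770e+01, -4.04038802e-01, -3.12529707e+01,
       -6.40626275e-02,  4.36822919e-02,  1.70155240e-04]), 'position': array([0.19062305, 0.62084836, 0.22946222]), 'tool_rot': array([-4.66002220e-01, -3.10663884e+00,  3.00651743e-03]), 'ft_force': array([0.15445662, 0.070612  , 0.13845794]), 'torque': array([ 0.02503168,  0.00104471, -0.08164735]), 'grip_width': 1.002651223801041}
{'K': array([[423.29565618,   0.        , 280.8475975 ],
       [  0.        , 423.29565618, 211.57384056],
       [  0.        ,   0.        ,   1.        ]]), 'distortion': array([-0.08415016,  0.        ,  0.        ,  0.        ,  0.        ]), 'pose': array([[ 0.97644171, -0.15623473,  0.14883647,  0.37326483],
       [-0.2154677 , -0.74313295,  0.63350382, -0.39699398],
       [ 0.01162999, -0.65064901, -0.75928954,  0.65328767],
       [ 0.        ,  0.        ,  0.        ,  1.        ]])}
{'K': array([[542.95574037,   0.        , 281.35641427],
       [  0.        , 542.95574037, 210.20650529],
       [  0.        ,   0.        ,   1.        ]]), 'distortion': array([0.05415958, 0.        , 0.        , 0.        , 0.        ]), 'pose': array([[ 0.01058697, -0.97924747,  0.20239146,  0.29915806],
       [-0.99994185, -0.00995217,  0.00415394,  0.06139062],
       [-0.0020535 , -0.20242367, -0.97929589,  1.08437474],
       [ 0.        ,  0.        ,  0.        ,  1.        ]])}
```

View pics/side0.png

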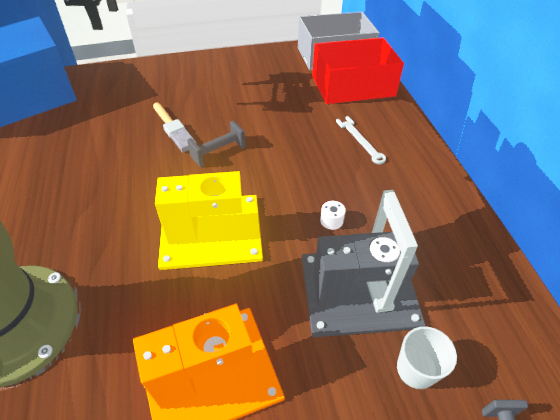

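View pics/top0.png

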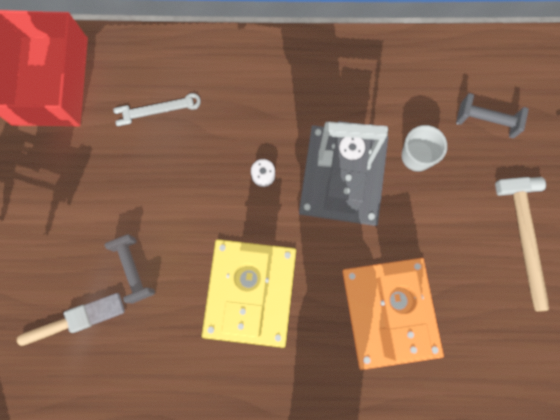

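```bash
python3 - <<'E'
import cv2
a=cv2.imread("pics/side0.png"); cv2.imwrite("pics/s0c.png",cv2.resize(a[180:350,290:450],None,fx=3.5,fy=3.5,interpolation=cv2.INTER_CUBIC))
a=cv2.imread("pics/top0.png"); cv2.imwrite("pics/t0c.png",cv2.resize(a[110:235,290:400],None,fx=4.5,fy=4.5,interpolation=cv2.INTER_CUBIC))
E
```

```text
(no output)
```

View pics/s0c.png

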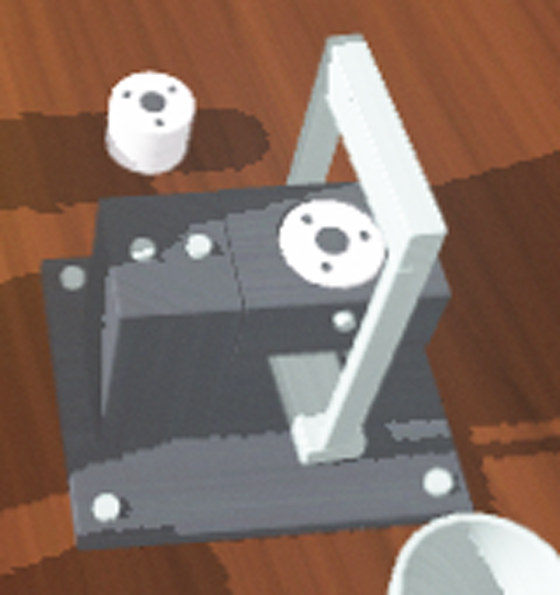

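View pics/t0c.png

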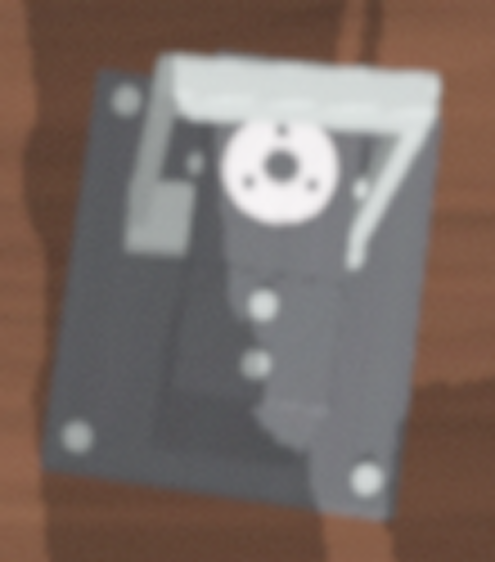

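```bash
cat > h.py <<'E'
import numpy as np, cv2
from bench import ctrl, optics, ticket
from scipy.optimize import least_squares
C={n:optics.calibration(n) for n in("side","top")}
def proj(n,P):
    c=C[n];T=np.linalg.inv(c["pose"]);P=np.atleast_2d(P)
    return cv2.projectPoints(P.astype(float),cv2.Rodrigues(T[:3,:3])[0],T[:3,3],c["K"],c["distortion"])[0][:,0]
def tf(p,L,z0=0):
    L=np.atleast_2d(np.array(L,float))/1000;c,s=np.cos(p[2]),np.sin(p[2])
    return np.c_[p[0]+c*L[:,0]-s*L[:,1],p[1]+s*L[:,0]+c*L[:,1],L[:,2]+z0]
def fit(obs,p0,z0=0):
    f=lambda p:np.concatenate([(proj(n,tf(p,[l],z0))[0]-u)*w for n,l,u,w in obs])
    r=least_squares(f,p0,loss="soft_l1");return r.x,r.fun.reshape(-1,2).round(1)
S=lambda x,y:np.array([290+x/3.5,180+y/3.5])
T=lambda x,y:np.array([290+x/4.5,110+y/4.5])
E
cat > f.py <<'E'
from h import *
o=[("top",(0,0,127),T(282,166),3),("side",(0,0,127),S(332,242),3),
("top",(75,80,12),T(98,70),1),("top",(-115,80,12),T(45,468),1),("top",(-115,-80,12),T(388,520),1),
("side",(-115,80,12),S(42,260),1),("side",(-115,-80,12),S(76,535),1),("side",(75,-80,12),S(470,512),1)]
n,r=fit(o,[.65,0,0]);print(n,r.tolist())
o=[("top",(15,53,14),T(133,183),1),("top",(-15,53,14),T(125,250),1),
("top",(8,53,187),T(163,53),1),("top",(8,-53,187),T(441,73),1),
("side",(-8,53,187),S(328,40),1),("side",(8,53,187),S(362,37),1),("side",(8,-53,187),S(445,232),1),("side",(-15,-53,14),S(306,462),1),("side",(15,-53,14),S(364,455),1)]
y,r=fit(o,n,.012);print(y,r.tolist())
def draw(n,y,tag):
  ims={}
  for k,(x0,x1,y0,y1,f) in dict(side=(290,450,180,350,3.5),top=(290,400,110,235,4.5)).items():
    a=cv2.imread(f"pics/{k}0.png")[y0:y1,x0:x1];a=cv2.resize(a,None,fx=f,fy=f,interpolation=cv2.INTER_CUBIC)
    def box(p,b,z0,col):
      q=[(x,yy,z) for x in b[:2] for yy in b[2:4] for z in b[4:]]
      u=(proj(k,tf(p,q,z0))-[x0,y0]+0.0)*f
      for i in range(8):
        for j in (1,2,4):
          if not i&j: cv2.line(a,tuple(int(v) for v in u[i]),tuple(int(v) for v in u[i|j]),col,1)
    box(n,(-115,75,-80,80,0,12),0,(0,255,0));box(n,(-100,45,-32,32,86,127),0,(0,255,0))
    box(y,(-15,15,-53,53,0,14),.012,(0,0,255));box(y,(-8,8,-53,53,163,187),.012,(0,0,255));
    cv2.imwrite(f"pics/{k}_{tag}.png",a)
draw(n,y,"ov")
E
python3 f.py
```

```text
[ 0.61663676 -0.0645824  -0.14622148] [[0.0, 1.2], [0.3, -0.6], [0.4, -0.6], [-1.5, -0.6], [1.4, 0.1], [-0.4, -1.0], [-0.1, 1.9], [1.6, 0.2]]
[ 0.62410062 -0.06316191 -0.07727974] [[0.5, -0.4], [1.1, -1.1], [0.3, 1.1], [0.4, 1.6], [-0.5, -0.5], [-0.0, -0.7], [0.6, 0.8], [-0.3, -1.7], [0.5, -2.1]]
```

View pics/side_ov.png

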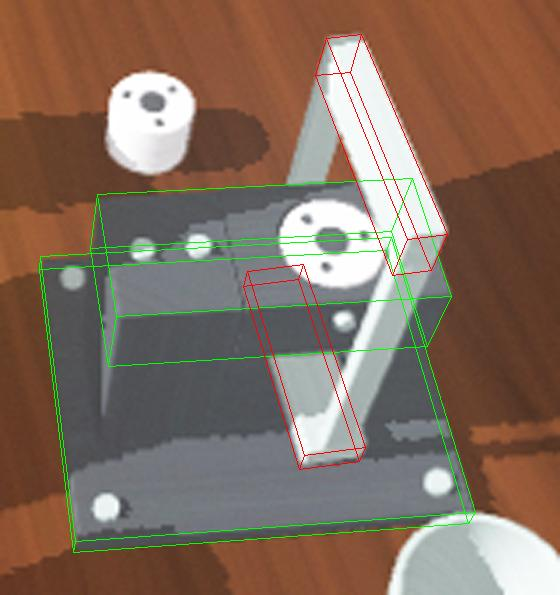

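View pics/top_ov.png

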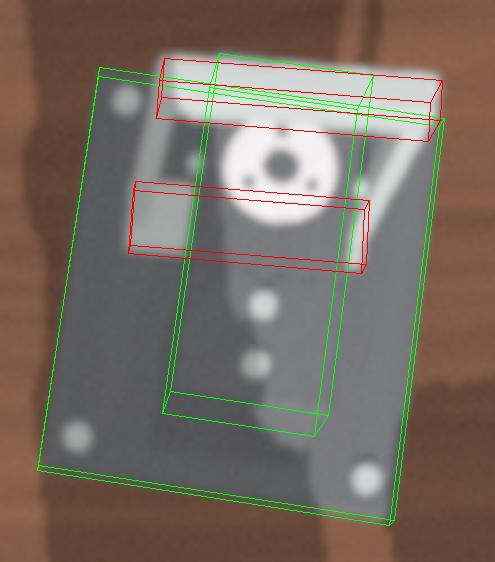

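play_rows(
  motion=[
    [0,0,0,-0.7,0.169],
    [0,0,0,-0.7,0.169],
    [0,0,0,-0.7,0.169],
    [0,0,0,-0.7,0.169],
    [0,0,0,-0.7,0.169],
    [0,0,0,-0.7,0.169],
    [0,0,0,-0.7,0.169],
    [0,0,0,-0.7,0.169],
  ],
)

```text
time: 1.1
position: [0.1906, 0.6211, 0.2861]
tool_rot: [2.313, 2.125, -0.001]
ft_force: [-0.2, -0.2, 0.2]
grip_width: 1.002
```

```bash
cat > st.py <<'E'
import sys
from h import *
from scipy.spatial.transform import Rotation as R
def st():
    s=ctrl.get_state();r=R.from_rotvec(s["tool_rot"]).as_matrix()
    return s,r,np.array(s["position"])
def rep(tgt=None,yaw=None):
    s,r,p=st();print("t",round(s["time"],2),"p",(p*1000).round(1),"F",np.round(s["ft_force"],1),"tq",np.round(s["torque"],2),"w",round(float(s["grip_width"]),3),"ytool",round(float(np.arctan2(r[1,1],r[0,1])),4),"z",r[:,2].round(3))
    if tgt is not None: print("need tool cm",(r.T@(np.array(tgt)-p)*100).round(2))
if __name__=="__main__":
    rep([float(v) for v in sys.argv[1:4]] if len(sys.argv)>3 else None)
E
python3 st.py .6241 -.0632 .2662
```

```text
t 1.1 p [190.6 621.1 286.1] F [-0.2 -0.2  0.2] tq [-0.14  0.06  0.  ] w 1.002 ytool -0.0844 z [-0.    -0.001 -1.   ]
need tool cm [-64.53  48.97   2.06]
```

play_rows(
  motion=[
    [0,-4.6,3.5,0.1,0],
    [0,-4.6,3.5,0.1,0],
    [0,-4.6,3.5,0.1,0],
    [0,-4.6,3.5,0.1,0],
    [0,-4.6,3.5,0.1,0],
    [0,-4.6,3.5,0.1,0],
    [0,-4.6,3.5,0.1,0],
    [0,-4.6,3.5,0.1,0],
    [0,-4.6,3.5,0.1,0],
    [0,-4.6,3.5,0.1,0],
    [0,-4.6,3.5,0.1,0],
    [0,-4.6,3.5,0.1,0],
    [0,-4.6,3.5,0.1,-0.007],
    [0,-4.6,3.5,0.1,0],
    [0,0,0,0,0],
  ],
)

```text
time: 2.98
position: [0.6289, -0.0653, 0.2712]
tool_rot: [2.308, 2.128, -0.007]
ft_force: [-0.7, 0.0, 0.3]
grip_width: 0.996
```

```bash
python3 st.py .6241 -.0632 .176
```

```text
t 2.98 p [628.9 -65.3 271.2] F [-0.7  0.   0.3] tq [-0.08  0.08  0.02] w 0.996 ytool -0.0808 z [-0.002 -0.005 -1.   ]
need tool cm [ 0.22 -0.48  9.52]
```

play_rows(
  motion=[
    [0,0.1,-0.2,2.4,0],
    [0,0.1,-0.2,2.4,0],
    [0,0,0,2.4,0],
    [0,0,0,1.5,0],
    [0,0,0,0.8,0],
    [0,0,0,0,0],
  ],
)

```text
time: 3.72
position: [0.6248, -0.0564, 0.1775]
tool_rot: [-2.299, -2.14, 0.0]
ft_force: [0.5, -0.5, 0.3]
grip_width: 1.002
```

```bash
python3 - <<'E'
from st import *
rep([.6241,-.0632,.176])
for n in("side","top"): cv2.imwrite(f"pics/{n}1.png",optics.get_image(n)[:,:,::-1])
a=cv2.imread("pics/side1.png")[150:350,290:470];b=cv2.imread("pics/top1.png")[90:250,280:424]
cv2.imwrite("pics/c1.png",np.hstack([cv2.resize(a,(405,450)),cv2.resize(b,(390,450))]))
E
```

```text
t 3.73 p [624.8 -56.4 177.5] F [ 0.5 -0.5  0.3] tq [-0.1   0.06 -0.  ] w 1.002 ytool -0.0716 z [-0.  0. -1.]
need tool cm [-0.68 -0.02  0.15]
```

View pics/c1.png

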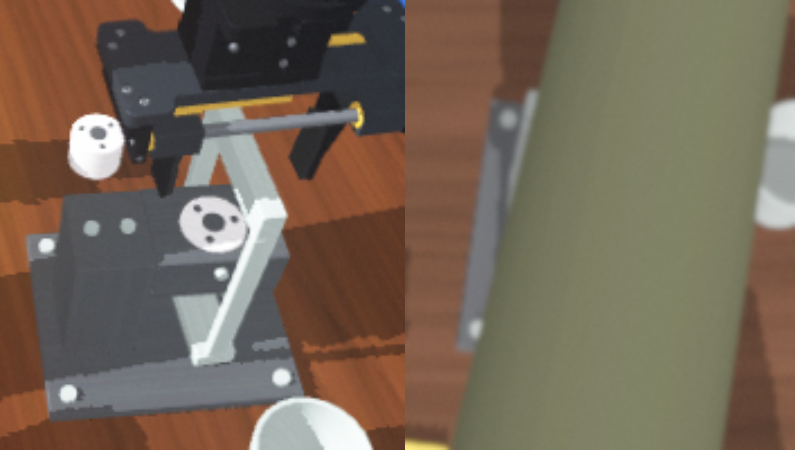

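play_rows(
  motion=[
    [0,-0.68,0,0.15,0.005],
    [0,0,0,0,0],
    [0.5,0,0,0,0],
    [0.8,0,0,0,0],
    [1,0,0,0,0],
    [1,0,0,0,0],
    [1,0,0,0,0],
  ],
  force=60,
)

```text
time: 4.7
position: [0.6244, -0.0635, 0.1761]
tool_rot: [-2.305, -2.134, -0.0]
ft_force: [-0.1, -0.0, -0.1]
grip_width: 0.516
```

```bash
python3 st.py .6241 -.0632 .176
```

```text
t 4.7 p [624.4 -63.5 176.1] F [-0.1 -0.  -0.1] tq [-0.11  0.01  0.  ] w 0.516 ytool -0.0768 z [ 0.  0. -1.]
need tool cm [ 0.02 -0.03  0.01]
```

Still closing.

play_rows(
  motion=[
    [1,0,0,0,0],
    [1,0,0,0,0],
    [1,0,0,0,0],
    [1,0,0,0,0],
    [1,0,0,0,0],
  ],
  force=60,
)

```text
time: 5.32
position: [0.6244, -0.0636, 0.1761]
tool_rot: [2.305, 2.134, 0.0]
ft_force: [0.1, 0.7, -0.7]
grip_width: 0.176
```

```bash
python3 st.py .6241 -.0632 .176
```

```text
t 5.33 p [624.4 -63.6 176.1] F [ 0.1  0.7 -0.7] tq [-0.09 -0.   -0.02] w 0.176 ytool -0.077 z [ 0.  0. -1.]
need tool cm [ 0.03 -0.04  0.01]
```

```bash
python3 - <<'E'
from h import *
def ray(n,u,z):
    c=C[n];q=cv2.undistortPoints(np.array([[u]],float),c["K"],c["distortion"])[0,0]
    d=c["pose"][:3,:3]@[q[0],q[1],1];o=c["pose"][:3,3];return (o+d*(z-o[2])/d[2])[:2]*1000
for n,f,xs in(("top",T,[(282,166),(281,168)]),("side",S,[(332,242),(333,240)])):
    for x in xs:print(n,ray(n,f(*x),.127).round(1))
# crops of hubs
for k,(x0,x1,y0,y1) in dict(side=(365,405,230,270),top=(330,375,130,165)).items():
    a=cv2.imread(f"pics/{k}0.png")[y0:y1,x0:x1];cv2.imwrite(f"pics/h_{k}.png",cv2.resize(a,None,fx=14,fy=14,interpolation=cv2.INTER_NEAREST))
E
```

```text
top [617.4 -64.6]
top [616.5 -64.2]
side [616.4 -64.9]
side [617.2 -64. ]
```

View pics/h_side.png

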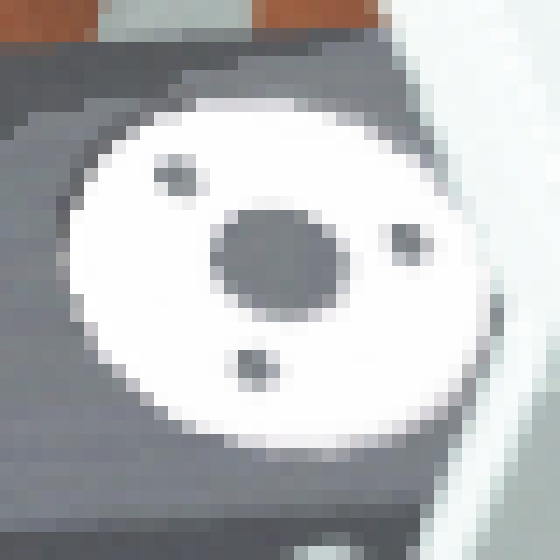

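View pics/h_top.png

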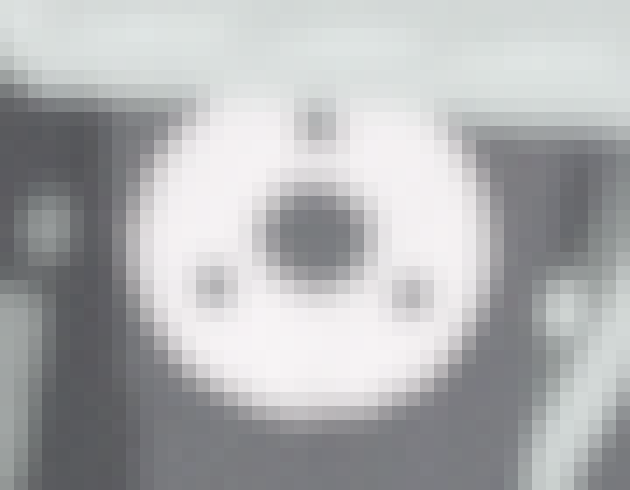

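```bash
sed -i 's|^S=.*|S=lambda x,y:np.array([290+(x+.5)/3.5-.5,180+(y+.5)/3.5-.5])|;s|^T=.*|T=lambda x,y:np.array([290+(x+.5)/4.5-.5,110+(y+.5)/4.5-.5])|' h.py; cat >>h.py <<'E'
def ray(n,u,z):
    c=C[n];q=cv2.undistortPoints(np.array([[u]],float),c["K"],c["distortion"])[0,0]
    d=c["pose"][:3,:3]@[q[0],q[1],1];o=c["pose"][:3,3];return (o+d*(z-o[2])/d[2])[:2]*1000
E
python3 -c "
from h import *
print(ray('side',(384.57,248.4),.127),ray('top',(352.14,146.14),.127))"
python3 f.py
```

```text
[616.43733064 -63.51713008] [618.8352653  -63.64182543]
[ 0.61655664 -0.06380562 -0.14783713] [[-0.1, 2.5], [0.6, -0.7], [0.5, -0.2], [-1.6, -0.2], [1.3, 0.6], [-0.2, -1.0], [0.0, 1.8], [1.7, 0.2]]
[ 0.62403941 -0.06235667 -0.08042943] [[0.5, -0.0], [1.1, -0.8], [0.3, 1.4], [0.3, 2.2], [-0.3, -0.6], [0.2, -0.7], [0.6, 0.7], [-0.3, -1.8], [0.6, -2.1]]
```

play_rows(
  motion=[
    [1,0,0,0,0],
    [1,0,0,-0.2,0],
    [1,0,0,-0.2,0],
    [1,0,0,0,0.035],
    [1,0,0,0,0.035],
    [1,0,0,0,0],
    [1,0,0,0,0],
  ],
)

```text
time: 6.2
position: [0.6244, -0.0635, 0.18]
tool_rot: [-2.378, -2.052, 0.0]
ft_force: [-0.3, 0.0, -3.4]
grip_width: 0.18
```

```bash
python3 - <<'E'
from st import *
rep([.6244,-.0636,.18])
for n in("side",): cv2.imwrite(f"pics/{n}2.png",optics.get_image(n)[:,:,::-1])
a=cv2.imread("pics/side2.png")[180:350,290:450]
cv2.imwrite("pics/c2.png",cv2.resize(a,None,fx=3.5,fy=3.5,interpolation=cv2.INTER_CUBIC))
E
```

```text
t 6.2 p [624.4 -63.5 180. ] F [-0.3  0.  -3.4] tq [-0.09  0.07 -0.04] w 0.18 ytool -0.1469 z [-0.  0. -1.]
need tool cm [-0.01  0.    0.  ]
```

View pics/c2.png

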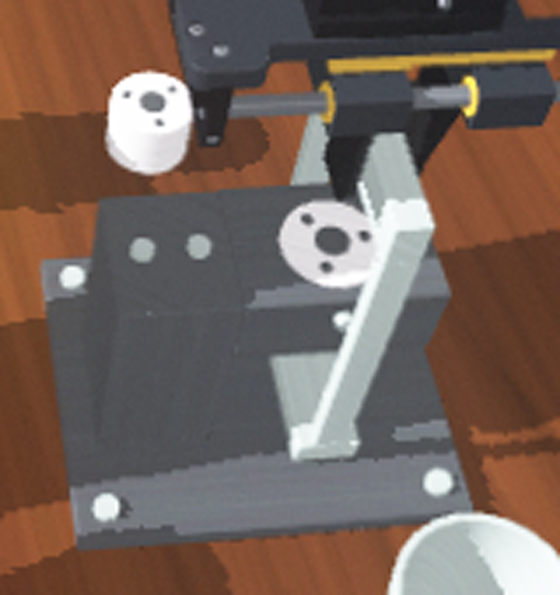

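```bash
sed -i 's/(-15,-53,14),S(306/(-15,-53,0),S(306/;s/(15,-53,14),S(364/(15,-53,0),S(364/' f.py; python3 f.py; python3 - <<'E'
from h import *
a=cv2.imread("pics/side2.png")
cv2.imwrite("pics/c3.png",cv2.resize(a[265:320,360:405],None,fx=11,fy=11,interpolation=cv2.INTER_NEAREST))
cv2.imwrite("pics/c4.png",cv2.resize(cv2.imread("pics/side0.png")[285:325,360:405],None,fx=12,fy=12,interpolation=cv2.INTER_NEAREST))
E
```

```text
[ 0.61655664 -0.06380562 -0.14783713] [[-0.1, 2.5], [0.6, -0.7], [0.5, -0.2], [-1.6, -0.2], [1.3, 0.6], [-0.2, -1.0], [0.0, 1.8], [1.7, 0.2]]
[ 0.62556241 -0.06147517 -0.05896518] [[-0.1, -0.2], [0.8, -0.9], [-0.4, 1.2], [-0.3, 0.7], [-0.3, -1.0], [0.2, -1.3], [2.1, -0.2], [-0.5, 1.6], [-0.0, 0.9]]
```

View pics/c3.png

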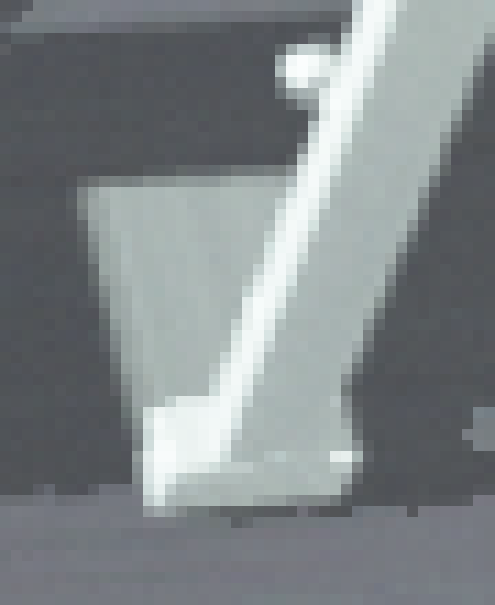

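View pics/c4.png

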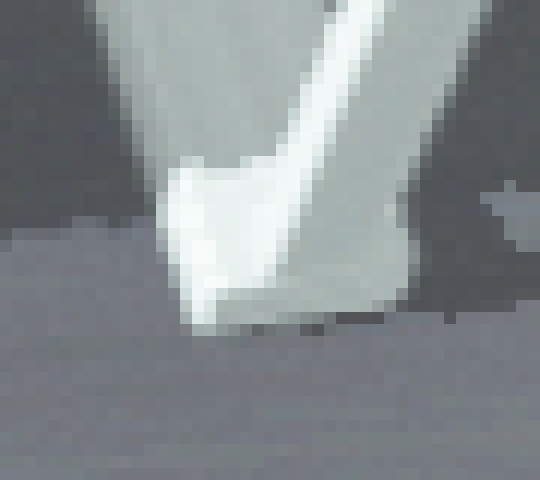

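play_rows(
  motion=[
    [1,0.4,0,0,0],
    [1,0.4,0,0,0],
    [1,0.05,0,0,0],
    [1,0,0,0,0],
  ],
)

```text
time: 6.75
position: [0.6257, -0.055, 0.1801]
tool_rot: [-2.378, -2.053, -0.0]
ft_force: [1.4, 0.8, -3.8]
grip_width: 0.176
```

```bash
python3 st.py .6244 -.0636 .18
```

```text
t 6.75 p [625.7 -55.  180.1] F [ 1.4  0.8 -3.8] tq [-0.08  0.07 -0.  ] w 0.176 ytool -0.1468 z [ 0.  0. -1.]
need tool cm [-0.87 -0.    0.01]
```

play_rows(
  motion=[
    [1,0.05,0,0,0],
    [1,0.05,0,0,0],
    [1,0,0,0,0],
  ],
)

```text
time: 7.12
position: [0.6258, -0.0544, 0.1801]
tool_rot: [2.379, 2.052, -0.0]
ft_force: [0.9, -0.1, -3.7]
grip_width: 0.176
```

play_rows(
  motion=[
    [1,0.05,0,0,0],
    [1,0,0,0,0],
  ],
)

```text
time: 7.38
position: [0.6258, -0.054, 0.18]
tool_rot: [2.379, 2.052, -0.001]
ft_force: [-0.5, -1.6, -4.0]
grip_width: 0.178
```

play_rows(
  motion=[
    [1,0.05,0,0,0],
    [1,0,0,0,0],
  ],
)

```text
time: 7.62
position: [0.6258, -0.0538, 0.1799]
tool_rot: [2.379, 2.051, -0.001]
ft_force: [-0.3, -1.4, -5.7]
grip_width: 0.177
```

play_rows(
  motion=[
    [1,0.05,0,0,0],
    [1,0,0,0,0],
  ],
)

```text
time: 7.88
position: [0.6258, -0.0537, 0.1799]
tool_rot: [2.379, 2.051, -0.002]
ft_force: [-0.3, -3.9, -5.0]
grip_width: 0.176
```

play_rows(
  motion=[
    [1,-0.5,0,0,0],
    [1,-0.7,0,0,0],
    [1,-0.7,0,0,0],
    [1,-0.5,0,0,0],
    [1,-0.15,0,0,0],
    [1,0,0,0,0],
  ],
)

```text
time: 8.62
position: [0.6223, -0.0778, 0.1801]
tool_rot: [-2.379, -2.052, -0.001]
ft_force: [0.6, -0.2, -4.3]
grip_width: 0.177
```

play_rows(
  motion=[
    [1,-0.05,0,0,0],
    [1,0,0,0,0],
  ],
)

```text
time: 8.88
position: [0.6223, -0.0781, 0.18]
tool_rot: [-2.378, -2.053, -0.0]
ft_force: [-0.5, -0.7, -2.8]
grip_width: 0.18
```

play_rows(
  motion=[
    [1,-0.05,0,0,0],
    [1,0,0,0,0],
  ],
)

```text
time: 9.12
position: [0.6221, -0.0789, 0.1801]
tool_rot: [-2.379, -2.052, -0.0]
ft_force: [-0.2, 0.8, -3.2]
grip_width: 0.176
```

play_rows(
  motion=[
    [1,-0.05,0,0,0],
    [1,-0.05,0,0,0],
    [1,0,0,0,0],
  ],
)

```text
time: 9.5
position: [0.622, -0.0796, 0.18]
tool_rot: [-2.378, -2.052, -0.001]
ft_force: [0.5, 0.3, -3.9]
grip_width: 0.172
```

play_rows(
  motion=[
    [1,-0.05,0,0,0],
    [1,0,0,0,0],
  ],
)

```text
time: 9.75
position: [0.6219, -0.0801, 0.18]
tool_rot: [-2.378, -2.052, -0.0]
ft_force: [-0.3, 1.4, -3.7]
grip_width: 0.178
```

play_rows(
  motion=[
    [1,-0.05,0,0,0],
    [1,0,0,0,0],
  ],
)

```text
time: 10.0
position: [0.6219, -0.0802, 0.18]
tool_rot: [-2.378, -2.052, -0.001]
ft_force: [-0.1, 2.7, -4.4]
grip_width: 0.175
```

play_rows(
  motion=[
    [1,0.6,-0.3,0,0],
    [1,0.6,-0.7,0,0],
    [1,0.19,-0.8,0,0],
    [1,0,-0.8,0,0],
    [1,0,-0.5,0,0],
    [1,0,-0.2,0,0],
    [1,0,0,0,0],
  ],
)

```text
time: 10.88
position: [0.5913, -0.0623, 0.1802]
tool_rot: [2.379, 2.052, 0.001]
ft_force: [0.5, -0.4, -2.9]
grip_width: 0.176
```

play_rows(
  motion=[
    [1,0,-0.05,0,0],
    [1,0,-0.05,0,0],
    [1,0,0,0,0],
  ],
)

```text
time: 11.25
position: [0.5903, -0.0622, 0.18]
tool_rot: [2.379, 2.052, -0.0]
ft_force: [-0.6, -1.1, -3.1]
grip_width: 0.176
```

play_rows(
  motion=[
    [1,0,-0.05,0,0],
    [1,0,-0.05,0,0],
    [1,0,0,0,0],
  ],
)

```text
time: 11.62
position: [0.5892, -0.0619, 0.1801]
tool_rot: [-2.378, -2.052, -0.0]
ft_force: [0.5, -0.2, -4.0]
grip_width: 0.182
```

play_rows(
  motion=[
    [1,0,-0.05,0,0],
    [1,0,-0.05,0,0],
    [1,0,0,0,0],
  ],
)

```text
time: 12.0
position: [0.5882, -0.0618, 0.1801]
tool_rot: [-2.378, -2.052, -0.0]
ft_force: [0.1, 0.1, -3.2]
grip_width: 0.177
```

play_rows(
  motion=[
    [1,0,-0.05,0,0],
    [1,0,-0.05,0,0],
    [1,0,0,0,0],
  ],
)

```text
time: 12.38
position: [0.5873, -0.0617, 0.1801]
tool_rot: [2.379, 2.052, 0.0]
ft_force: [-0.5, 0.2, -3.5]
grip_width: 0.178
```

play_rows(
  motion=[
    [1,0,-0.05,0,0],
    [1,0,0,0,0],
  ],
)

```text
time: 12.62
position: [0.5869, -0.0616, 0.1801]
tool_rot: [2.378, 2.052, 0.001]
ft_force: [0.6, -0.3, -3.9]
grip_width: 0.177
```

play_rows(
  motion=[
    [1,0,-0.05,0,0],
    [1,0,-0.05,0,0],
    [1,0,0,0,0],
  ],
)

```text
time: 13.0
position: [0.5861, -0.0615, 0.1802]
tool_rot: [2.378, 2.052, 0.001]
ft_force: [1.6, -1.0, -4.8]
grip_width: 0.177
```

play_rows(
  motion=[
    [1,0,-0.05,0,0],
    [1,0,0,0,0],
  ],
)

```text
time: 13.25
position: [0.5857, -0.0615, 0.1802]
tool_rot: [2.378, 2.052, 0.001]
ft_force: [1.0, -0.6, -3.9]
grip_width: 0.179
```

play_rows(
  motion=[
    [1,0,-0.05,0,0],
    [1,0,0,0,0],
  ],
)

```text
time: 13.5
position: [0.5852, -0.0614, 0.1802]
tool_rot: [2.378, 2.052, 0.001]
ft_force: [2.1, -0.9, -4.8]
grip_width: 0.171
```

play_rows(
  motion=[
    [1,0,-0.1,0,0],
    [1,0,0,0,0],
    [1,0,0,0,0],
  ],
)

```text
time: 13.88
position: [0.5843, -0.0612, 0.1803]
tool_rot: [2.378, 2.052, 0.001]
ft_force: [4.1, -0.9, -4.5]
grip_width: 0.181
```

```bash
python3 st.py .6244 -.0635 .18
```

```text
t 13.88 p [584.3 -61.2 180.3] F [ 4.1 -0.9 -4.5] tq [-0.41 -1.52  0.07] w 0.181 ytool -0.1469 z [ 0.001 -0.    -1.   ]
need tool cm [0.36 4.   0.04]
```

play_rows(
  motion=[
    [1,0,0.5,0,0],
    [1,-0.1,0.8,0,0],
    [1,-0.07,0.8,0,0],
    [1,0,0.5,0,0],
    [1,0,0.18,-0.1,0],
    [1,0,0,-0.1,0],
    [1,0,0,0,0],
    [1,0,0,0,0],
  ],
)

```text
time: 14.88
position: [0.6109, -0.0668, 0.1821]
tool_rot: [-2.378, -2.052, -0.0]
ft_force: [0.6, 0.4, -3.9]
grip_width: 0.181
```

```bash
cat > nst.py <<'E'
from st import *
def pin():
    s,r,p=st();a=-.147;d=p*1000-[616.0,-65.9,176]  # z: 0 = standing on base
    x=d[0]*np.cos(a)+d[1]*np.sin(a);y=-d[0]*np.sin(a)+d[1]*np.cos(a)
    print("t %.2f pin nest xy %.2f %.2f r %.2f ang %.2f lift %.2f"%(s["time"],x,y,np.hypot(x,y),np.arctan2(y,x),d[2]),"F",np.round(s["ft_force"],1),"tq",np.round(s["torque"],2))
if __name__=="__main__": pin()
E
python3 nst.py
python3 -c "
import numpy as np
for k in range(42):
    a,b=-2.8+.14*k,-2.8+.14*(k+1)
    print(k,round(b,2),'tx %.2f ty %.2f'%(.5*(np.sin(b)-np.sin(a)),.5*(np.cos(b)-np.cos(a))))"
```

```text
t 14.88 pin nest xy -4.88 -1.66 r 5.15 ang -2.81 lift 6.14 F [ 0.6  0.4 -3.9] tq [-0.09  0.02 -0.01]
0 -2.66 tx -0.06 ty 0.03
1 -2.52 tx -0.06 ty 0.04
2 -2.38 tx -0.05 ty 0.04
3 -2.24 tx -0.05 ty 0.05
4 -2.1 tx -0.04 ty 0.06
5 -1.96 tx -0.03 ty 0.06
6 -1.82 tx -0.02 ty 0.07
7 -1.68 tx -0.01 ty 0.07
8 -1.54 tx -0.00 ty 0.07
9 -1.4 tx 0.01 ty 0.07
10 -1.26 tx 0.02 ty 0.07
11 -1.12 tx 0.03 ty 0.06
12 -0.98 tx 0.03 ty 0.06
13 -0.84 tx 0.04 ty 0.06
14 -0.7 tx 0.05 ty 0.05
15 -0.56 tx 0.06 ty 0.04
16 -0.42 tx 0.06 ty 0.03
17 -0.28 tx 0.07 ty 0.02
18 -0.14 tx 0.07 ty 0.01
19 0.0 tx 0.07 ty 0.00
20 0.14 tx 0.07 ty -0.00
21 0.28 tx 0.07 ty -0.01
22 0.42 tx 0.07 ty -0.02
23 0.56 tx 0.06 ty -0.03
24 0.7 tx 0.06 ty -0.04
25 0.84 tx 0.05 ty -0.05
26 0.98 tx 0.04 ty -0.06
27 1.12 tx 0.03 ty -0.06
28 1.26 tx 0.03 ty -0.06
29 1.4 tx 0.02 ty -0.07
30 1.54 tx 0.01 ty -0.07
31 1.68 tx -0.00 ty -0.07
32 1.82 tx -0.01 ty -0.07
33 1.96 tx -0.02 ty -0.07
34 2.1 tx -0.03 ty -0.06
35 2.24 tx -0.04 ty -0.06
36 2.38 tx -0.05 ty -0.05
37 2.52 tx -0.05 ty -0.04
38 2.66 tx -0.06 ty -0.04
39 2.8 tx -0.06 ty -0.03
40 2.94 tx -0.07 ty -0.02
41 3.08 tx -0.07 ty -0.01
```

Raise into contact (expected at lift 8).

play_rows(
  motion=[
    [1,0,0,-0.1,0],
    [1,0,0,-0.1,0],
    [1,0,0,-0.1,0],
    [1,0,0,0,0],
  ],
)

```text
time: 15.38
position: [0.6108, -0.0667, 0.1841]
tool_rot: [-2.378, -2.052, 0.001]
ft_force: [1.3, -0.1, -10.2]
grip_width: 0.174
```

```bash
python3 nst.py
```

```text
t 15.38 pin nest xy -5.07 -1.58 r 5.31 ang -2.84 lift 8.14 F [  1.3  -0.1 -10.2] tq [-0.18 -0.39 -0.02]
```

play_rows(
  motion=[
    [1,-0.06,0.03,-0.02,0],
    [1,-0.06,0.04,0,0],
    [1,-0.05,0.04,0,0],
    [1,-0.05,0.05,0,0],
    [1,-0.04,0.06,0,0],
  ],
)

```text
time: 16.0
position: [0.6117, -0.0686, 0.1842]
tool_rot: [-2.375, -2.051, 0.002]
ft_force: [-1.2, 3.7, -16.9]
grip_width: 0.176
```

```bash
python3 nst.py
```

```text
t 16.00 pin nest xy -3.84 -3.28 r 5.05 ang -2.43 lift 8.24 F [ -1.2   3.7 -16.9] tq [ 1.11  0.45 -0.04]
```

play_rows(
  motion=[
    [1,-0.03,0.06,0.03,0],
    [1,-0.02,0.07,0,0],
    [1,-0.01,0.07,0,0],
    [1,0,0.07,0,0],
    [1,0.01,0.07,0,0],
  ],
)

```text
time: 16.62
position: [0.6138, -0.0695, 0.1841]
tool_rot: [-2.373, -2.049, 0.005]
ft_force: [-4.5, 4.3, -14.3]
grip_width: 0.175
```

```bash
python3 nst.py
```

```text
t 16.62 pin nest xy -1.63 -3.85 r 4.18 ang -1.97 lift 8.14 F [ -4.5   4.3 -14.3] tq [1.26 1.59 0.01]
```

play_rows(
  motion=[
    [1,0,0,0.06,0],
    [1,0,0,0,0],
    [1,0,0,0,0],
  ],
)

```text
time: 17.0
position: [0.6147, -0.0704, 0.1842]
tool_rot: [-2.376, -2.05, 0.003]
ft_force: [-4.3, 3.1, -13.9]
grip_width: 0.177
```

```bash
python3 nst.py
```

```text
t 17.00 pin nest xy -0.60 -4.68 r 4.72 ang -1.70 lift 8.18 F [ -4.3   3.1 -13.9] tq [ 1.08  1.3  -0.  ]
```

play_rows(
  motion=[
    [1,0,0,0.04,0],
    [1,0,0,0,0],
    [1,0,0,0,0],
  ],
)

```text
time: 17.38
position: [0.615, -0.0707, 0.1841]
tool_rot: [-2.377, -2.051, 0.002]
ft_force: [-3.2, 3.5, -13.1]
grip_width: 0.179
```

```bash
python3 nst.py
```

```text
t 17.38 pin nest xy -0.26 -4.87 r 4.87 ang -1.62 lift 8.13 F [ -3.2   3.5 -13.1] tq [0.97 1.32 0.01]
```

play_rows(
  motion=[
    [1,0,0,0.1,0],
    [1,0,0,0,0],
    [1,0,0,-0.1,0],
    [1,0,0,-0.1,0],
    [1,0,0,0,0],
  ],
)

```text
time: 18.0
position: [0.6161, -0.0712, 0.1843]
tool_rot: [2.378, 2.052, -0.001]
ft_force: [0.3, 0.8, -16.8]
grip_width: 0.177
```

```bash
python3 nst.py
```

```text
t 18.00 pin nest xy 0.88 -5.23 r 5.30 ang -1.40 lift 8.26 F [  0.3   0.8 -16.8] tq [-0.05  0.03 -0.06]
```

```bash
python3 -c "
import numpy as np
a=-1.4
while a<2.85:
    b=a+.24
    print(round(b,2),'tx %.2f ty %.2f'%(.5*(np.sin(b)-np.sin(a)),.5*(np.cos(b)-np.cos(a))));a=b"
```

```text
-1.16 tx 0.03 ty 0.11
-0.92 tx 0.06 ty 0.10
-0.68 tx 0.08 ty 0.09
-0.44 tx 0.10 ty 0.06
-0.2 tx 0.11 ty 0.04
0.04 tx 0.12 ty 0.01
0.28 tx 0.12 ty -0.02
0.52 tx 0.11 ty -0.05
0.76 tx 0.10 ty -0.07
1.0 tx 0.08 ty -0.09
1.24 tx 0.05 ty -0.11
1.48 tx 0.03 ty -0.12
1.72 tx -0.00 ty -0.12
1.96 tx -0.03 ty -0.12
2.2 tx -0.06 ty -0.10
2.44 tx -0.08 ty -0.09
2.68 tx -0.10 ty -0.07
2.92 tx -0.11 ty -0.04
```

play_rows(
  motion=[
    [1,0,0,0.2,0],
    [1,0.04,0.11,0,0],
    [1,0,0,-0.17,0],
    [1,0,0,0,0],
  ],
)

```text
time: 18.5
position: [0.6172, -0.0709, 0.1842]
tool_rot: [2.378, 2.052, -0.001]
ft_force: [-0.3, -0.6, -14.0]
grip_width: 0.178
```

```bash
python3 nst.py
```

```text
t 18.50 pin nest xy 1.97 -4.79 r 5.18 ang -1.18 lift 8.22 F [ -0.3  -0.6 -14. ] tq [-0.36  0.07 -0.01]
```

play_rows(
  motion=[
    [1,0,0,0.17,0],
    [1,0.06,0.1,0,0],
    [1,0,0,-0.17,0],
    [1,0,0,0,0],
  ],
)

```text
time: 19.0
position: [0.6186, -0.0701, 0.1842]
tool_rot: [2.378, 2.052, 0.0]
ft_force: [1.0, -1.1, -13.0]
grip_width: 0.178
```

play_rows(
  motion=[
    [1,0,0,0.17,0],
    [1,0.08,0.09,0,0],
    [1,0,0,-0.17,0],
    [1,0,0,0,0],
  ],
)

```text
time: 19.5
position: [0.6196, -0.0692, 0.1842]
tool_rot: [2.378, 2.052, 0.0]
ft_force: [1.0, -0.7, -12.9]
grip_width: 0.178
```

play_rows(
  motion=[
    [1,0,0,0.17,0],
    [1,0.1,0.06,0,0],
    [1,0,0,-0.17,0],
    [1,0,0,0,0],
  ],
)

```text
time: 20.0
position: [0.6202, -0.0683, 0.1842]
tool_rot: [2.378, 2.053, 0.0]
ft_force: [1.0, -0.3, -10.2]
grip_width: 0.179
```

```bash
python3 nst.py
```

```text
t 20.00 pin nest xy 4.50 -1.79 r 4.84 ang -0.38 lift 8.18 F [  1.   -0.3 -10.2] tq [-0.18 -0.53  0.  ]
```

play_rows(
  motion=[
    [1,0,0,0.17,0],
    [1,0.11,0.05,0,0],
    [1,0,0,-0.18,0],
    [1,0,0,0,0],
  ],
)

```text
time: 20.5
position: [0.6207, -0.0674, 0.1842]
tool_rot: [-2.378, -2.052, 0.0]
ft_force: [0.6, 0.1, -9.6]
grip_width: 0.179
```

play_rows(
  motion=[
    [1,0,0,0.17,0],
    [1,0.12,0.02,0,0],
    [1,0,0,-0.17,0],
    [1,0,0,0,0],
  ],
)

```text
time: 21.0
position: [0.621, -0.0662, 0.1842]
tool_rot: [-2.378, -2.052, 0.0]
ft_force: [0.9, -0.3, -9.4]
grip_width: 0.178
```

play_rows(
  motion=[
    [1,0,0,0.17,0],
    [1,0.12,-0.01,0,0],
    [1,0,0,-0.17,0],
    [1,0,0,0,0],
  ],
)

```text
time: 21.5
position: [0.6211, -0.065, 0.1844]
tool_rot: [-2.378, -2.052, 0.0]
ft_force: [0.3, 0.6, -7.9]
grip_width: 0.176
```

play_rows(
  motion=[
    [1,0,0,0.17,0],
    [1,0.11,-0.05,0,0],
    [1,0,0,-0.17,0],
    [1,0,0,0,0],
  ],
)

```text
time: 22.0
position: [0.6207, -0.0639, 0.185]
tool_rot: [-2.378, -2.052, 0.0]
ft_force: [-1.5, 0.9, -2.9]
grip_width: 0.176
```

```bash
python3 nst.py
```

```text
t 22.00 pin nest xy 4.36 2.70 r 5.13 ang 0.55 lift 9.04 F [-1.5  0.9 -2.9] tq [0.   0.28 0.04]
```

play_rows(
  motion=[
    [1,0,0,-0.15,0],
    [1,0,0,-0.15,0],
    [1,0,0,0,0],
  ],
)

```text
time: 22.38
position: [0.6208, -0.0639, 0.1879]
tool_rot: [-2.378, -2.052, -0.0]
ft_force: [-1.4, 0.6, -3.5]
grip_width: 0.176
```

```bash
python3 nst.py
```

```text
t 22.38 pin nest xy 4.42 2.68 r 5.16 ang 0.54 lift 11.92 F [-1.4  0.6 -3.5] tq [0.09 0.53 0.02]
```

play_rows(
  motion=[
    [1,0.02,-0.03,-0.2,0],
    [1,0,0,-0.2,0],
    [1,0,0,-0.2,0],
    [1,0,0,-0.1,0],
    [1,0,0,0,0],
  ],
)

```text
time: 23.0
position: [0.6206, -0.0638, 0.1949]
tool_rot: [-2.378, -2.052, -0.0]
ft_force: [-0.5, 0.3, -2.5]
grip_width: 0.178
```

```bash
python3 nst.py
```

```text
t 23.00 pin nest xy 4.28 2.80 r 5.12 ang 0.58 lift 18.92 F [-0.5  0.3 -2.5] tq [ 0.13  0.47 -0.05]
```

Free in the slot. Now the hub, slowly.

play_rows(
  motion=[
    [1,0,0,-0.1,0],
    [1,0,0,-0.1,0],
    [1,0,0,-0.1,0],
    [1,0,0,-0.05,0],
  ],
)

```text
time: 23.5
position: [0.6203, -0.0637, 0.1973]
tool_rot: [-2.378, -2.052, 0.001]
ft_force: [0.3, -0.5, -10.2]
grip_width: 0.18
```

```bash
python3 nst.py
```

```text
t 23.50 pin nest xy 3.92 2.84 r 4.84 ang 0.63 lift 21.33 F [  0.3  -0.5 -10.2] tq [0.06 0.04 0.  ]
```

play_rows(
  motion=[
    [1,0,0,-0.05,0],
    [1,0,0,-0.05,0],
    [1,0,0,-0.05,0],
    [1,0,0,-0.05,0],
  ],
)

```text
time: 24.0
position: [0.6205, -0.0637, 0.2001]
tool_rot: [-2.378, -2.052, 0.0]
ft_force: [-0.1, 1.8, -10.5]
grip_width: 0.179
```

```bash
python3 nst.py
```

```text
t 24.00 pin nest xy 4.10 2.87 r 5.01 ang 0.61 lift 24.15 F [ -0.1   1.8 -10.5] tq [0.2  0.19 0.01]
```

play_rows(
  motion=[
    [1,0,0,-0.07,0],
    [1,0,0,-0.07,0],
    [1,0,0,-0.07,0],
    [1,0,0,-0.07,0],
    [1,0,0,-0.07,0],
    [1,0,0,-0.07,0],
    [1,0,0,-0.07,0],
  ],
)

```text
time: 24.88
position: [0.6206, -0.0637, 0.2052]
tool_rot: [-2.378, -2.052, 0.0]
ft_force: [0.2, 1.7, -10.5]
grip_width: 0.18
```

```bash
python3 nst.py
```

```text
t 24.88 pin nest xy 4.22 2.80 r 5.06 ang 0.59 lift 29.17 F [  0.2   1.7 -10.5] tq [0.26 0.27 0.02]
```

play_rows(
  motion=[
    [1,0,0,-0.07,0],
    [1,0,0,-0.07,0],
    [1,0,0,-0.07,0],
    [1,0,0,-0.07,0],
    [1,0,0,-0.07,0],
    [1,0,0,-0.07,0],
    [1,0,0,-0.06,0],
  ],
)

```text
time: 25.75
position: [0.6206, -0.0638, 0.21]
tool_rot: [-2.379, -2.052, -0.0]
ft_force: [-0.5, 1.7, -10.4]
grip_width: 0.176
```

```bash
python3 - <<'E'
from nst import *
pin()
cv2.imwrite("pics/side5.png",optics.get_image("side")[:,:,::-1])
a=cv2.imread("pics/side5.png")[180:350,290:450]
cv2.imwrite("pics/c5.png",cv2.resize(a,None,fx=3.5,fy=3.5,interpolation=cv2.INTER_CUBIC))
E
```

```text
t 25.75 pin nest xy 4.26 2.77 r 5.08 ang 0.58 lift 34.02 F [ -0.5   1.7 -10.4] tq [0.25 0.28 0.02]
```

View pics/c5.png

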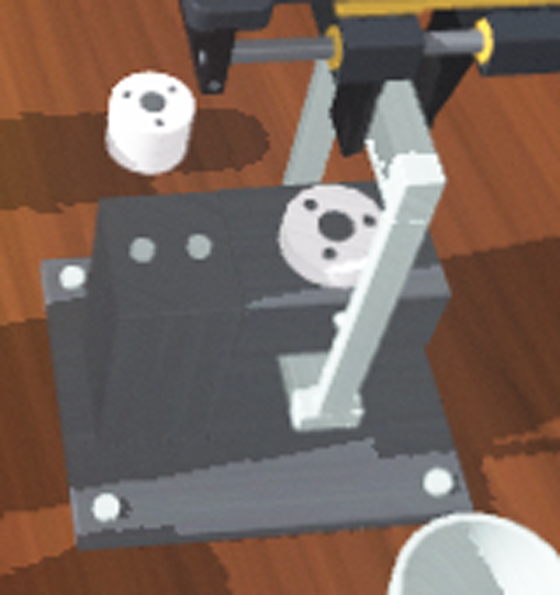

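```bash
python3 - <<'E'
from h import *
a=cv2.imread("pics/side5.png")[218:270,362:408];cv2.imwrite("pics/c6.png",cv2.resize(a,None,fx=12,fy=12,interpolation=cv2.INTER_NEAREST))
p0=np.array([.6165,-.0638])
for z in(.127,.136,.138,.14,.142): print(z,proj("side",[[*p0,z]])-proj("side",[[*p0,.127]])+[384.57,248.4])
E
```

```text
0.127 [[384.57 248.4 ]]
0.136 [[385.74723383 244.94425136]]
0.138 [[386.01207796 244.16620588]]
0.14 [[386.27811511 243.38443322]]
0.142 [[386.54535281 242.59890806]]
```

View pics/c6.png

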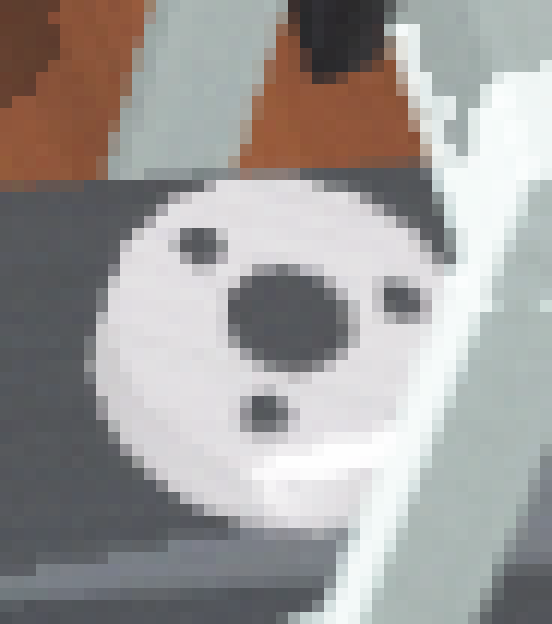

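play_rows(
  motion=[
    [1,0,0,-0.07,0],
    [1,0,0,-0.07,0],
    [1,0,0,0,0],
    [1,0,0,0.2,0],
    [1,0,0,0.3,0],
    [1,0,0,0.3,0],
    [1,0,0,0,0],
  ],
)

```text
time: 26.68
position: [0.6208, -0.0638, 0.2034]
tool_rot: [2.378, 2.052, 0.001]
ft_force: [-1.7, 0.3, -3.6]
grip_width: 0.174
```

```bash
python3 nst.py
```

```text
t 26.68 pin nest xy 4.47 2.76 r 5.25 ang 0.55 lift 27.35 F [-1.7  0.3 -3.6] tq [ 0.27  0.54 -0.01]
```

play_rows(
  motion=[
    [1,0,0,0.3,0],
    [1,0,0,0.3,0],
    [1,0,0,0.3,0],
    [1,0,0,0.3,0],
    [1,0,0,0.3,0],
    [1,0,0,0.3,0],
    [1,0,0,0.3,0],
    [1,0,0,0.2,0],
    [1,0,0,0,0],
  ],
)

```text
time: 27.8
position: [0.6208, -0.0639, 0.1802]
tool_rot: [2.378, 2.052, 0.0]
ft_force: [-1.1, -0.0, -4.1]
grip_width: 0.174
```

```bash
python3 nst.py
```

```text
t 27.80 pin nest xy 4.42 2.63 r 5.14 ang 0.54 lift 4.24 F [-1.1 -0.  -4.1] tq [-0.07  0.08  0.05]
```

play_rows(
  motion=[
    [1,0,0,0.1,0],
    [1,0,0,0.1,0],
    [1,0,0,0.1,0],
    [1,0,0,0.05,0],
    [1,0,0,0,0],
  ],
)

```text
time: 28.42
position: [0.6206, -0.0638, 0.1768]
tool_rot: [-2.378, -2.052, -0.0]
ft_force: [0.2, 0.6, -4.1]
grip_width: 0.178
```

```bash
python3 nst.py
```

```text
t 28.43 pin nest xy 4.26 2.79 r 5.10 ang 0.58 lift 0.81 F [ 0.2  0.6 -4.1] tq [-0.12  0.04 -0.07]
```

play_rows(
  motion=[
    [1,0,0,0.05,0],
    [1,0,0,0.03,0],
    [1,0,0,0,0],
  ],
)

```text
time: 28.8
position: [0.6207, -0.0637, 0.1761]
tool_rot: [2.378, 2.052, 0.0]
ft_force: [-0.3, 0.1, -3.3]
grip_width: 0.177
```

```bash
python3 nst.py
```

```text
t 28.80 pin nest xy 4.30 2.82 r 5.14 ang 0.58 lift 0.12 F [-0.3  0.1 -3.3] tq [-0.08  0.08  0.02]
```

play_rows(
  motion=[
    [1,0,0,0.03,0],
    [1,0,0,0.03,0],
    [1,0,0,0,0],
  ],
)

```text
time: 29.18
position: [0.621, -0.0637, 0.1761]
tool_rot: [2.378, 2.052, 0.001]
ft_force: [-1.1, 0.9, 1.7]
grip_width: 0.174
```

```bash
python3 nst.py
```

```text
t 29.18 pin nest xy 4.62 2.92 r 5.46 ang 0.56 lift 0.05 F [-1.1  0.9  1.7] tq [ 0.07  0.27 -0.  ]
```

play_rows(
  motion=[
    [1,0,0,-0.02,0],
    [0.7,0,0,0,0],
    [0.5,0,0,0,0],
    [0.3,0,0,0,0],
    [0.3,0,0,0,0],
    [0.3,0,0,0,0],
    [0.3,0,0,0,0],
  ],
)

```text
time: 30.05
position: [0.6206, -0.0638, 0.1757]
tool_rot: [2.379, 2.052, 0.0]
ft_force: [0.9, -0.4, -1.0]
grip_width: 0.683
```

```bash
python3 st.py
```

```text
t 30.05 p [620.6 -63.8 175.7] F [ 0.9 -0.4 -1. ] tq [-0.07  0.06  0.02] w 0.683 ytool -0.147 z [ 0.  0. -1.]
```

Open and clear; rise straight up, then back a little to look.

play_rows(
  motion=[
    [0.2,0,0,-0.5,0],
    [0.2,0,0,-1.5,0],
    [0.2,0,0,-2.5,0],
    [0.2,0,0,-2.5,0],
    [0.2,0,0,-2.5,0],
    [0.2,3,-2,-1,0],
    [0.2,5,-2,0,0],
    [0.2,5,0,0,0],
    [0.2,5,0,0,0],
    [0.2,5,0,0,0],
    [0.2,3,0,0,0],
    [0.2,0,0,0,0],
    [0.2,0,0,0,0],
  ],
)

```text
time: 31.68
position: [0.6196, 0.1968, 0.2812]
tool_rot: [2.38, 2.048, -0.001]
ft_force: [-0.1, -0.2, -0.1]
grip_width: 0.8
```

```bash
python3 - <<'E'
from nst import *
rep()
for n in("side","top"): cv2.imwrite(f"pics/{n}9.png",optics.get_image(n)[:,:,::-1])
a=cv2.imread("pics/side9.png")[170:350,290:460];b=cv2.imread("pics/top9.png")[90:250,240:450]
cv2.imwrite("pics/c9.png",np.hstack([cv2.resize(a,(396,420)),cv2.resize(b,(400,420))]))
E
```

```text
t 31.68 p [619.6 196.8 281.2] F [-0.1 -0.2 -0.1] tq [-0.13  0.03 -0.04] w 0.8 ytool -0.1496 z [ 0.001 -0.001 -1.   ]
```

View pics/c9.png

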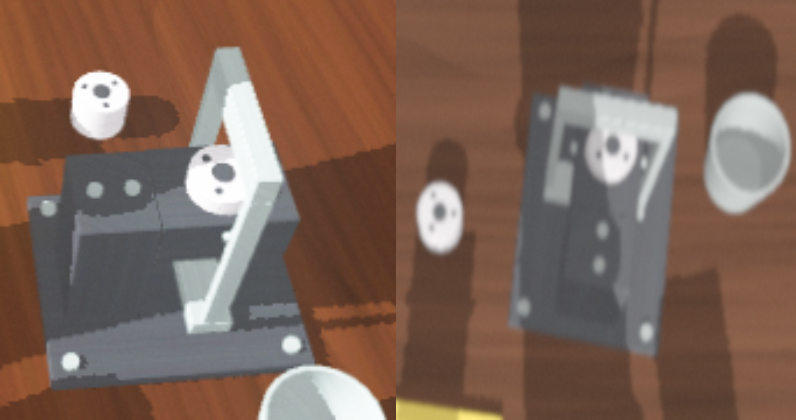

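View pics/side9.png

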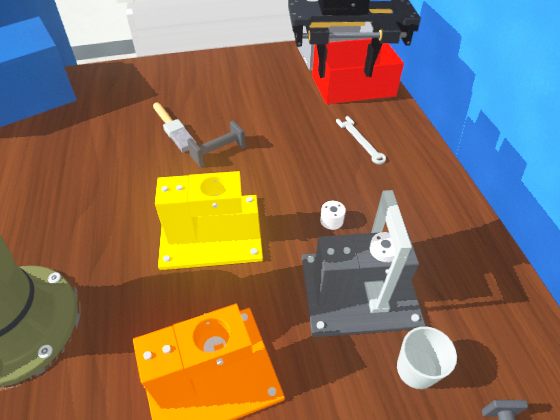

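```bash
python3 - <<'E'
from nst import *
a=cv2.imread("pics/side9.png")[218:270,362:408];b=cv2.imread("pics/side5.png")[218:270,362:408]
def c(im):
    g=cv2.cvtColor(im,cv2.COLOR_BGR2GRAY)[18:34,15:34];m=(g<140).astype(np.uint8)
    n,l,s,ce=cv2.connectedComponentsWithStats(m);k=1+np.argmax(s[1:,4]);return ce[k]+[377,236],s[k]
print(c(a),c(b))
print(ticket.close_job())
E
```

```text
(array([385.29411765, 243.1372549 ]), array([ 4,  4,  9,  7, 51], dtype=int32)) (array([385.52941176, 244.23529412]), array([ 4,  4, 10,  9, 68], dtype=int32))
the job is handed in; nothing more can be done
None
```

The hub now stands about 13 mm proud in its pocket. The yoke is back on the fixture's base round the nest arm and released. I handed the job in at about 32 s, and no verdict is reported.

- **Finding the slot:** I touched the yoke lightly against both arm sides and the column to locate the pocket's axis relative to the pin. Camera and touch differed by 1–3 mm, and I used the touch values. Sliding the pin dragged too much, so I changed to short press-and-check hops. The pin entered the slot at about 0.55 rad toward +y from the nose, 5 mm off centre.
- **Forces:** End-of-move readings peaked at about 13 N net against the guide plate while searching. Pushing the hub took about 7 N. Forces within a move were not recorded.
- **Hub:** The last side picture puts its top about 13 mm up, against 14 mm from the arm's travel. It looks upright, but I did not measure its tilt.
- **Yoke:** It was set down about 5 mm from the pocket's axis with about 5 N of press. The last pictures show it standing.
- **Rest of the scene:** By eye, the spare hub, bolt pot and look-alikes are where they were. The arm is clear, with the wrist force near zero.

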